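# Trip-test the breaker, top up the bowl feeder, switch back on

### The arm

A 7-joint arm with a two-finger parallel gripper is mounted at the origin on the work surface. World frame = base frame: x ahead of the robot, y to its left, z up, the work surface at z = 0. Lengths are in mm, angles in rad, forces in N, time in s.
With the tool pointing down it reaches from about 400 to 875 mm from the base axis. Payload 6.5 kg.
Tool frame: the origin (TCP) lies at the very end of the fingers, on their centre line; the grasp point (between the pads) lies 19 mm behind it; z points along the fingers, y is the line along which they close (so a half turn about z gives the same grasp; the last joint's range is limited). The gripper opens to 88 mm and grips with 3 to 60 N. Pads are 18 mm wide; open, the fingers measure 123 mm over their backs; the gripper's body (75 mm by 187 mm) begins 45 mm behind the grasp point.
Start: joints at [1.21, 0.536, -0.004, 1.538, 0.003, 1.067, -0.071], TCP at [188.852, -621.952, 238.716] pointing down, gripper open.
Joint ranges: [-2.7, 2.7], [-0.37, 2.16], [-1.27, 1.26], [0.24, 2.4], [-1.31, 4.45], [0.19, 1.91], [-2.76, 2.76]. Speed limits (rad/s): [2.39, 2.39, 3.14, 3.14, 3.14, 3.14, 3.14].

### API

Orientations are given as a rotation vector (axis times angle).
In Python, from rig import robot, cams gives the robot as it stands.
- The arm moves only by the shell command python3 -m creep 'ROWS' [FORCE]. ROWS is JSON, a list of rows, each a list of 3 entries, a list of its own where there are three numbers: the shift along the tool's x, y, z in units of 50 cm (1.0 is 50 cm), then the turn about the tool's z in units of pi/2 rad (1.0 is pi/2 rad), then the closure, from -1 (fully open) to 1 (shut). In form: [[[x, y, z], turn, jaw], ...]. A call has 1 to 10 rows; each row shifts and turns the commanded pose from where the row before left it, along the tool's axes as they then stand; what a row does not reach is not made up. A row lasts 1/10 s, in which the tool goes at most 50 mm and 8.59 degrees, less where a joint would pass 70% of its speed; a pose out of reach is approached as far as the arm can. A call with a number of a shift or a turn outside -1 to 1 is refused whole. A call with a gripper value outside its range is refused whole. The fingers move at their own pace and stop on an object; FORCE is the grip in N (left out, the last holds). Time passes only in rows, so rows that do not move let the fingers close. It gives the time, the measured TCP pose, the force, the opening and the grip force at its end, in the units of the state.
- robot.state(): the state, without advancing time (a new reading comes with each control period).
- cams.camera(name): name is "scene" or "side" or "wrist"; returns the picture (384x512x3 uint8, red, green, blue); there is no depth.
- cams.camera_params(name): a dict with "fx", "fy", "cx", "cy" (pixels), "R" (3x3) and "t" (3): a world point X has camera coordinates R X + t. Camera axes: x right, y down, z forward; pixel columns grow to the right and rows downward; lengths in mm; the calibration is good to about 2 mm. A picture is of the moment at which its call begins: read the wrist's pose just before it. camera_params takes no time and is no camera call; for the wrist camera it gives the pose at the moment of the call.
- robot.close_job(): hands the job in; it is judged then, once.
Trained networks look in the newest picture that a camera, given by its name, has taken for a name from the list of things; names that differ only in an ending like _2 or _b are one class to them, and where a whole thing is asked for, a point or a joint stands for the part that bears it (a point fixed in the world has none). Each returns a list of dicts, best first, with "p" (0 to 1); they miss things now and then, are a little off and sometimes report something else, mostly with a low value. They report only what shows in the picture. A call takes as long as a camera call.
- cams.look_for(camera, target): "xy" ([column, row] in pixels, amid what is visible of it).
- cams.masks_of(camera, target): "pixels" (384x512 bool, what is visible of it) and "xy" ([column, row] in pixels, amid what is visible of it).
- cams.spot_point(camera, target): "xy" ([column, row] in pixels: a listed point, or the origin of a listed thing).
The state is a dict: "time": time; "joints": joint angles; "qd": joint speeds; "effort": joint torques, N m; "tool_pos": TCP position; "eef_rot": TCP orientation; "force": force on the tool from outside, world axes, zero at the start; "wrist_torque": the same for the moment, N m; "grip_width": finger opening in mm; "grasp_force": force on a finger pad.
Only numpy, scipy, OpenCV 4.12 (cv2) and the standard library are available. Lean on these libraries where they do the work, as an engineer would, in place of code of your own. Each camera call takes 0.05 s, during which the arm holds its last target. There are 200 camera calls.

### The job

Top up the bowl feeder with its power off: press the test button on the bench breaker so that the toggle drops, and with it still down tip both scoops of couplings into the feeder bowl and put in the loose couplings lying on the bench as well, until every coupling is in the bowl. Only then lift the toggle fully back up; the empty scoops end standing upright on their rubber mat. Leave the tape roll and the utility knife where they are.

Things in the scene. Friction and masses are not known exactly. Their poses are not given: they have to be found in the camera images.
- test (a joint): test button of the breaker: grey, round, 15 mm in diameter, standing 8 mm out of the black case, the only button there, low on the left as the robot sees it. Value = how far it is pressed, 0 to 0.006 m, square into the sloping face; springs back. Takes 1 N at first, up to about 5 N; the toggle lets go after about 0.005 m
- test_top (a point): centre of the test button's pressing face, moving with it; its z axis is the outward normal of the breaker's face, x points up the slope (away from the robot), y across it to the left
- toggle (a joint): grey toggle (lever) of the breaker, 24 mm wide, 12 mm thick, standing 38 mm out of the case. 0 = fully up (on, up the slope, away from the robot), 0.75 rad = fully dropped (off, towards the robot). It snaps: below 0.14 it goes home to 0, above that it falls to 0.75. To lift it, push its lower (robot) side up the slope, about 4 N at the tip
- toggle_tip (a point): middle of the toggle's tip, 48 mm from its hinge, moving with it (35 mm from up to dropped); at joint value 0 its axes are those of test_top, and they turn with the toggle
- console: bench power console: fixed grey box 190 mm wide (y), 220 mm deep (x), 50 mm high in front, 154 mm behind; front face slopes up away from the robot at 30 degrees; a black breaker case 130 by 84 mm stands 25 mm out of it. Origin: centre of underside, x to the back. Button face (released) at (-0.074, 0.026, 0.109), toggle hinge at (-0.029, 0, 0.118) in its frame
- feeder: vibratory bowl feeder, fixed: blue drum 170 mm in diameter under an open round steel bowl, 200 mm across the rim, rim 180 mm above the bench, narrow spiral track inside, an outfeed chute on its -y side (right, as the robot sees it). Origin: centre of underside
- bowl_floor (a point): centre of the bowl's inner floor, 124 mm above the bench; inside, the bowl is 176 mm wide at the floor, 194 mm at the rim and 56 mm deep, with a bolt cap 9 mm high in the middle
- mat: black rubber mat, fixed, 220 mm (its x) by 320 mm (its y), 3 mm thick; origin at the centre of its underside
- scoop_a: aluminium hand scoop: round flared pan 45 mm high, 74 mm across the foot, 112 mm across the rim, wall 3 mm, 140 g. Origin: centre of underside, z up. Round black handle, 16 mm thick, level along its own -x, axis 40 mm above the origin, 60 to 130 mm from the centre; grip at 88 mm. Starts upright on the mat holding 1 to 3 couplings; tip 105 degrees or more to empty
- scoop_b: aluminium hand scoop: round flared pan 45 mm high, 74 mm across the foot, 112 mm across the rim, wall 3 mm, 140 g. Origin: centre of underside, z up. Round black handle, 16 mm thick, level along its own -x, axis 40 mm above the origin, 60 to 130 mm from the centre; grip at 88 mm. Starts upright on the mat holding 1 to 3 couplings; tip 105 degrees or more to empty
- part_a1: blue plastic straight hex coupling, 32 mm long along its own x axis: hexagonal collar 14 mm long, 20 mm across flats, in the middle, round spigots 13 mm in diameter at both ends; smooth, 14 g. Origin on one collar flat (underside as first laid), mid-length; the coupling's axis runs 10 mm above it along the body's z. Starts in scoop_a; may be absent
- part_a2: hex coupling just like part_a1, same origin and axes. Starts in scoop_a; may be absent
- part_a3: hex coupling just like part_a1, same origin and axes. Starts in scoop_a; may be absent
- part_b1: hex coupling just like part_a1, same origin and axes. Starts in scoop_b; may be absent
- part_b2: hex coupling just like part_a1, same origin and axes. Starts in scoop_b; may be absent
- part_b3: hex coupling just like part_a1, same origin and axes. Starts in scoop_b; may be absent
- stray_1: hex coupling just like part_a1, same origin and axes. Starts lying loose on the bench beyond the mat; may be absent
- stray_2: hex coupling just like part_a1, same origin and axes. Starts lying loose on the bench beyond the mat; may be absent
- stray_3: hex coupling just like part_a1, same origin and axes. Starts lying loose on the bench beyond the mat; may be absent
- tape_roll: bystander: clear roll of packing tape, 104 mm across, 48 mm high; loose; origin at the centre of the underside
- knife: bystander: grey utility knife lying flat, 150 mm long (its y), 26 mm wide, 16 mm high; loose; origin at the centre of the underside

How it is judged (in metres and radians):
On the way, in this order (a step that is already met when the one before it is completed fails the run):
1. the test button is pressed in and the toggle has dropped (value of joint test above 0.001 m and value of joint toggle above 0.6 rad).
2. every coupling is in the feeder bowl while the toggle is still down (value of joint toggle above 0.6 rad and horizontal distance between each of part_a1, part_a2, part_a3, part_b1, part_b2, part_b3, stray_1, stray_2, stray_3 and bowl_floor below 0.096 m and z of part_a1 in the frame of bowl_floor between -0.01 and 0.07 m and z of part_a2 in the frame of bowl_floor between -0.01 and 0.07 m and z of part_a3 in the frame of bowl_floor between -0.01 and 0.07 m and z of part_b1 in the frame of bowl_floor between -0.01 and 0.07 m and z of part_b2 in the frame of bowl_floor between -0.01 and 0.07 m and z of part_b3 in the frame of bowl_floor between -0.01 and 0.07 m and z of stray_1 in the frame of bowl_floor between -0.01 and 0.07 m and z of stray_2 in the frame of bowl_floor between -0.01 and 0.07 m and z of stray_3 in the frame of bowl_floor between -0.01 and 0.07 m), for 0.2 s.
3. the toggle is lifted back fully up (value of joint toggle below 0.06 rad), for 0.2 s.
At the end, for the whole second after the job is handed in: Toggle fully up (under 0.06 rad), test button out (under 1 mm); every coupling present lies in the bowl (within 96 mm of its middle, below the rim); both scoops stand upright (within 0.12 rad) and still on the mat, centres over it (value of joint toggle below 0.06 rad and value of joint test below 0.001 m and horizontal distance between each of part_a1, part_a2, part_a3, part_b1, part_b2, part_b3, stray_1, stray_2, stray_3 and bowl_floor below 0.096 m and z of part_a1 in the frame of bowl_floor between -0.01 and 0.07 m and z of part_a2 in the frame of bowl_floor between -0.01 and 0.07 m and z of part_a3 in the frame of bowl_floor between -0.01 and 0.07 m and z of part_b1 in the frame of bowl_floor between -0.01 and 0.07 m and z of part_b2 in the frame of bowl_floor between -0.01 and 0.07 m and z of part_b3 in the frame of bowl_floor between -0.01 and 0.07 m and z of stray_1 in the frame of bowl_floor between -0.01 and 0.07 m and z of stray_2 in the frame of bowl_floor between -0.01 and 0.07 m and z of stray_3 in the frame of bowl_floor between -0.01 and 0.07 m and angle between each of scoop_a, scoop_b's own z axis and vertical below 0.12 rad and x of scoop_a in the frame of mat between -0.11 and 0.11 m and y of scoop_a in the frame of mat between -0.16 and 0.16 m and z of each of scoop_a, scoop_b in the frame of mat below 0.01 m and linear speed of each of scoop_a, scoop_b below 0.03 m/s and x of scoop_b in the frame of mat between -0.11 and 0.11 m and y of scoop_b in the frame of mat between -0.16 and 0.16 m); the robot touches nothing.
It fails at once if the tape roll is pushed more than 3 cm (distance of tape_roll from where it was at the start of the episode above 0.03 m).
It fails at once if the utility knife is pushed more than 3 cm (distance of knife from where it was at the start of the episode above 0.03 m).
Of part_a1, part_a2, part_a3 only 1 to 3 are there at a start; the rules pass over those that are not, and their reading is None.
Of part_b1, part_b2, part_b3 only 1 to 3 are there at a start; the rules pass over those that are not, and their reading is None.
Of stray_1, stray_2, stray_3 only 1 to 3 are there at a start; the rules pass over those that are not, and their reading is None.
At some moment in a run one of stray_1, stray_2, stray_3, scoop_a, scoop_b may be knocked a few centimetres aside while the robot is not near it.
It also fails if it takes over 210 s, if anything falls off the work surface, if the arm or the gripper's body presses on something with over 40 N, if the wrist force passes 120 N, or if a joint passes its speed limit or range.

## Working session

There is one attempt and no reset: what is moved stays moved. The work goes in short steps, Python scripts to look and compute and a shell command to move; the robot and the scene stay as the last step left them, time stands still between calls to the robot, and variables do not carry over. Pictures are saved under pics/ and viewed, at most 17 in all, crops included, and the job is handed in when it is done.

```bash
ls; mkdir -p pics
cat > h.py <<'E'
import numpy as np, cv2
from rig import robot, cams
from scipy.spatial.transform import Rotation as Ro
def snap(n,f): 
    im=cams.camera(n); cv2.imwrite('pics/'+f,im[:,:,::-1]); return im
def proj(P,X):
    c=np.asarray(P['R'])@np.asarray(X,float)+np.asarray(P['t']); return [P['fx']*c[0]/c[2]+P['cx'],P['fy']*c[1]/c[2]+P['cy']]
def at_z(P,xy,z):
    R=np.asarray(P['R']);t=np.asarray(P['t']); o=-R.T@t
    d=R.T@np.array([(xy[0]-P['cx'])/P['fx'],(xy[1]-P['cy'])/P['fy'],1]); return o+d*(z-o[2])/d[2]
def st():
    s=robot.state(); print('t',round(s['time'],2),'pos',np.round(s['tool_pos'],1),'rot',np.round(s['eef_rot'],3),'F',np.round(s['force'],1),'w',round(s['grip_width'],1),'gf',round(s['grasp_force'],1)); return s
def axes(s): 
    M=Ro.from_rotvec(s['eef_rot']).as_matrix(); print(np.round(M,3).tolist()); return M
E
python3 - <<'E'
from h import *
s=st();axes(s)
for n in ['scene','side']:
    im=snap(n,n+'0.png');P=cams.camera_params(n)
    print(n,'cam at',np.round(-np.asarray(P['R']).T@np.asarray(P['t'])),P['fx'])
    for k,z in [('console',0),('feeder',0),('bowl_floor',124),('mat',0),('scoop_a',3),('stray_1',0),('tape_roll',0),('knife',0),('test_top',100),('toggle_tip',150)]:
        for d in cams.spot_point(n,k)[:7]:
            if d['p']>.25: print(k,round(d['p'],2),np.round(d['xy']),np.round(at_z(P,d['xy'],z))[:2])
E
```

```text
pics
t 0.0 pos [ 188.6 -621.4  237.8] rot [-3.106e+00 -4.610e-01  1.000e-03] F [-0.2  1.   0.2] w 87.5 gf 0.0
[[0.957, 0.291, -0.001], [0.291, -0.957, 0.002], [-0.0, -0.002, -1.0]]
scene cam at [1144. -470.  823.] 432.416045024872
console 0.6 [371. 187.] [622. 347.]
feeder 0.55 [118. 280.] [ 458. -356.]
feeder 0.44 [287. 156.] [361. 258.]
bowl_floor 0.65 [102. 245.] [ 456. -359.]
mat 0.71 [248. 216.] [488.   6.]
scoop_a 0.77 [281. 210.] [531.  87.]
scoop_a 0.65 [229. 242.] [532. -89.]
stray_1 0.56 [254. 288.] [ 678. -123.]
stray_1 0.47 [324. 240.] [677. 102.]
tape_roll 0.76 [286. 157.] [363. 253.]
knife 0.68 [203. 324.] [ 680. -265.]
toggle_tip 0.67 [366. 130.] [553. 369.]
side cam at [387. 736. 772.] 413.66955119913223
console 0.78 [178. 351.] [616. 348.]
feeder 0.68 [224. 163.] [ 678. -286.]
feeder 0.59 [298. 156.] [ 452. -365.]
bowl_floor 0.82 [304. 120.] [ 446. -378.]
bowl_floor 0.26 [206. 195.] [643.  13.]
mat 0.97 [267. 237.] [492.   6.]
scoop_a 0.87 [260. 212.] [528. -79.]
scoop_a 0.57 [246. 258.] [531.  90.]
stray_1 0.66 [187. 260.] [671. 117.]
stray_1 0.54 [208. 193.] [ 689. -132.]
tape_roll 0.8 [302. 329.] [379. 253.]
knife 0.79 [226. 162.] [ 674. -291.]
knife 0.73 [297. 157.] [ 456. -360.]
knife 0.58 [213. 336.] [556. 303.]
knife 0.55 [263. 214.] [518. -78.]
test_top 0.43 [212. 334.] [538. 355.]
test_top 0.38 [224. 163.] [ 639. -151.]
toggle_tip 0.65 [190. 301.] [580. 329.]
```

Run:
```python
import cv2,numpy as np
a=cv2.imread('pics/scene0.png');b=cv2.imread('pics/side0.png')
c=np.vstack([cv2.resize(a[100:370,60:460],(800,540))]);cv2.imwrite('pics/s1.png',c)
cv2.imwrite('pics/s2.png',cv2.resize(b[90:384,130:400],None,fx=2,fy=2))
```

```text
(no output)
```

View pics/s1.png

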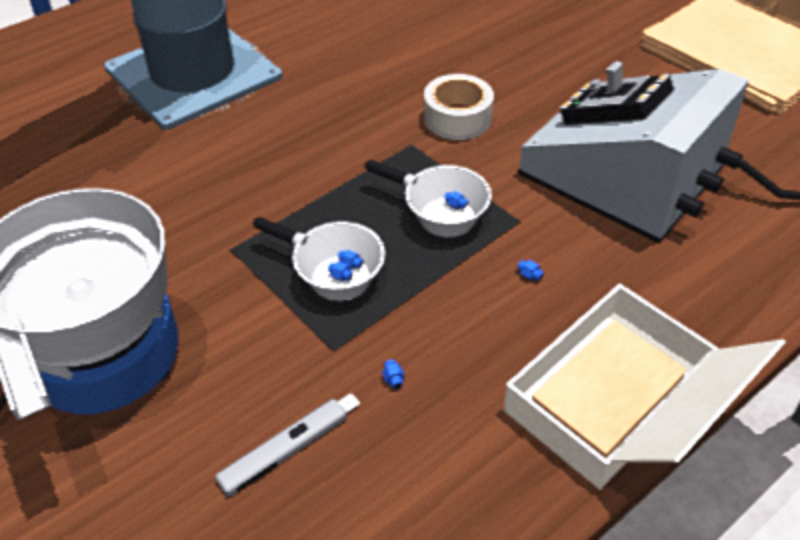

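View pics/s2.png

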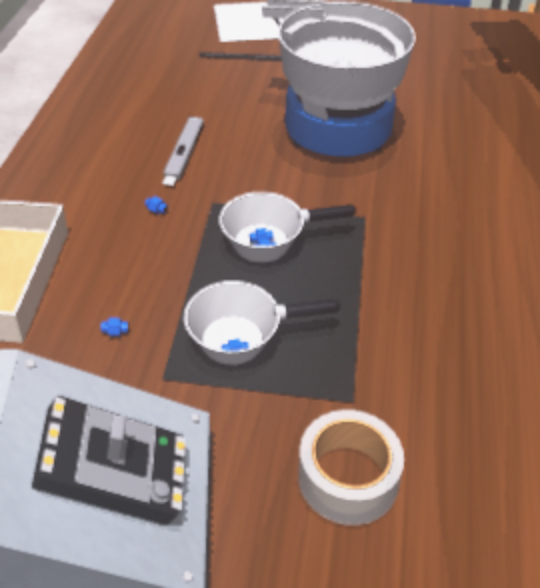

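```bash
cat >> h.py <<'E'
def tri(Ps,xys):
    A=[];b=[]
    for P,xy in zip(Ps,xys):
        R=np.asarray(P['R']);t=np.asarray(P['t']);u=np.array([(xy[0]-P['cx'])/P['fx'],(xy[1]-P['cy'])/P['fy']])
        for i in (0,1): A.append(R[i]-u[i]*R[2]); b.append(u[i]*t[2]-t[i])
    return np.linalg.lstsq(np.array(A),np.array(b),rcond=None)[0]
E
python3 - <<'E'
from h import *
S=cams.camera_params('scene');D=cams.camera_params('side')
# corners/points seen: s1 scale 2 offset (60,100); s2 scale 2 offset (130,90)
tip=tri([S,D],[(60+615/2,100+66/2),(130+118/2,90+418/2)]);print('tip',tip)
print('button',at_z(D,(210,335),109))
print('bowl',at_z(S,(60+80/2,100+288/2),133),at_z(D,(130+345/2,90+55/2),133))
# console fit: unknown x,y,yaw ; button in side, tip both
from scipy.optimize import least_squares
obs=[(S,(60+615/2,100+64/2),(-53,0,160)),(D,(130+118/2,90+416/2),(-53,0,160)),(D,(210,334.5),(-74,26,109)),
(S,(60+522/2,100+148/2),(-110,-95,50)),(S,(60+522/2,100+175/2),(-110,-95,0)),(S,(60+660/2,100+238/2),(110,-95,0)),(D,(130+0+209/2,90+412/2),(-110,-95,50))]
def f(p):
    c,s=np.cos(p[2]),np.sin(p[2]);r=[]
    for P,xy,X in obs:
        r+=list(np.array(proj(P,[p[0]+c*X[0]-s*X[1],p[1]+s*X[0]+c*X[1],X[2]]))-xy)
    return r
o=least_squares(f,[619,348,0.1],loss='soft_l1');print(o.x,np.round(f(o.x),1))
p=o.x;c,s=np.cos(p[2]),np.sin(p[2])
for X in [(-74,26,109),(-53,0,160),(-29,0,118)]: print(np.round([p[0]+c*X[0]-s*X[1],p[1]+s*X[0]+c*X[1],X[2]]))
E
python3 -m creep '[[[0,0,-0.08],0.094,1],[[0,0,0],0.094,1]]' 20
```

```text
tip [580.14215405 337.49432924 167.64097509]
button [537.85205781 363.22342751 109.        ]
bowl [ 458.78328897 -361.88324891  133.        ] [ 450.21164128 -379.97432994  133.        ]
[6.17647435e+02 3.49871435e+02 1.94479350e-01] [-4.8  0.5  7.1  6.3 -0.9 -0.8  0.4 -0.5 -1.  -0.5  0.3  3.1 -1.7  0.4]
[540. 361. 109.]
[566. 340. 160.]
[589. 344. 118.]
time: 1.3
tool_pos: [189.5, -624.4, 283.5]
eef_rot: [3.135, -0.01, 0.004]
force: [0.0, 0.4, 0.3]
grip_width: 74.2
grasp_force: 0.0
```

```bash
python3 -m creep '[[[0.062,-0.075,0],0,1],[[0.062,-0.075,0],0,1],[[0.062,-0.075,0],0,1],[[0.062,-0.075,0],0,1],[[0.062,-0.075,0],0,1],[[0.062,-0.075,0],0,1],[[0.062,-0.075,0],0,1],[[0.062,-0.075,0],0,1],[[0.062,-0.075,0],0,1],[[0.062,-0.075,0],0,1]]' 20
python3 -m creep '[[[0.005,-0.095,0],0,1],[[0.005,-0.095,0],0,1],[[0.005,-0.095,0],0,1],[[0.005,-0.095,0],0,1],[[0.005,-0.095,0],0,1],[[0.005,-0.095,0],0,1],[[0.005,-0.095,0],0,1],[[0.005,-0.095,0],0,1],[[0.005,-0.095,0],0,1],[[0.005,-0.095,0],0,1]]'
python3 -m creep '[[[0,-0.08,0],0,1],[[0,-0.08,0],0,1],[[0,-0.08,0],0,1],[[0,0,0.05],-0.06,1],[[0,0,0.05],-0.06,1],[[0,0,0],0,1],[[0,0,0],0,1]]'
```

```text
time: 2.3
tool_pos: [500.1, -245.5, 279.0]
eef_rot: [3.141, -0.001, 0.001]
force: [1.1, 0.1, 0.5]
grip_width: 0.4
grasp_force: 0.0
time: 3.3
tool_pos: [524.2, 229.7, 278.9]
eef_rot: [3.142, -0.001, 0.001]
force: [0.5, 0.6, -0.1]
grip_width: 0.5
grasp_force: 0.0
time: 4.0
tool_pos: [524.5, 347.6, 229.0]
eef_rot: [3.128, 0.29, -0.001]
force: [-0.5, -0.8, 1.1]
grip_width: 0.3
grasp_force: 0.0
```

Run:
```python
from h import *
s=st();P=cams.camera_params('wrist');im=snap('wrist','w1.png')
print(np.round(-np.asarray(P['R']).T@np.asarray(P['t'])),np.round(P['R'],2).tolist(),P['fx'])
for k,z in [('test_top',109),('toggle_tip',165)]:
    for d in cams.spot_point('wrist',k)[:3]: print(k,round(d['p'],2),np.round(d['xy']),np.round(at_z(P,d['xy'],z)))
print(proj(P,(540,361,109)),proj(P,(582,343,165)))
```

```text
t 4.0 pos [524.5 347.6 229. ] rot [ 3.128e+00  2.900e-01 -1.000e-03] F [-0.5 -0.8  1.1] w 0.3 gf 0.0
[603. 362. 375.] [[0.18, -0.98, -0.0], [-0.93, -0.18, 0.31], [-0.3, -0.06, -0.95]] 297.41868150176515
test_top 0.69 [249. 170.] [536. 365. 109.]
toggle_tip 0.75 [285. 142.] [574. 343. 165.]
toggle_tip 0.27 [434. 197.] [555. 225. 165.]
[np.float64(253.42264093716577), np.float64(166.1798904427972)] [np.float64(286.4883122350295), np.float64(131.29312380760945)]
```

View pics/w1.png

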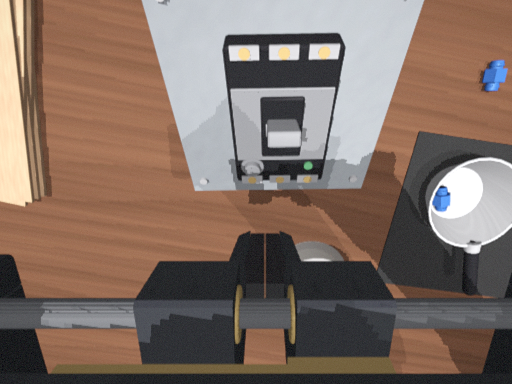

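```bash
python3 -m creep '[[[0.019,-0.039,0],0,1],[[0,0,0.07],0,1],[[0,0,0.07],0,1],[[0,0,0.07],0,1],[[0,0,0],0,1],[[0,0,0],0,1]]'
```

```text
time: 4.75
tool_pos: [530.5, 369.2, 125.0]
eef_rot: [-3.127, -0.294, -0.001]
force: [-0.3, 0.2, 0.9]
grip_width: 0.8
grasp_force: 0.0
```

```bash
python3 -m creep '[[[0,0,0.024],0,1],[[0,0,0],0,1],[[0,0,0],0,1]]'; python3 -m creep '[[[0.003,0,0.005],0,1],[[0.003,0,0.005],0,1],[[0,0,0],0,1],[[0,0,0],0,1]]'
```

```text
time: 5.05
tool_pos: [530.6, 369.2, 112.8]
eef_rot: [-3.127, -0.294, -0.002]
force: [0.2, 0.0, 1.2]
grip_width: 0.5
grasp_force: 0.4
time: 5.45
tool_pos: [533.5, 369.8, 107.1]
eef_rot: [-3.127, -0.295, -0.002]
force: [0.8, 1.1, 3.4]
grip_width: 0.4
grasp_force: 1.8
```

```bash
python3 -m creep '[[[0.002,0,0.004],0,1],[[0,0,0],0,1],[[0,0,0],0,1]]';python3 -m creep '[[[0.002,0,0.004],0,1],[[0,0,0],0,1],[[0,0,0],0,1]]'
```

```text
time: 5.75
tool_pos: [534.0, 370.0, 106.3]
eef_rot: [-3.127, -0.295, -0.001]
force: [-3.7, -2.1, 13.6]
grip_width: 0.2
grasp_force: 7.0
time: 6.05
tool_pos: [534.3, 370.2, 105.7]
eef_rot: [3.127, 0.295, -0.001]
force: [-9.4, -5.0, 26.0]
grip_width: 0.4
grasp_force: 13.6
```

Run:
```python
from h import *
a=snap('side','d1.png');b=snap('wrist','w2.png')
cv2.imwrite('pics/d1c.png',np.hstack([cv2.resize(a[240:384,110:260],(450,432)),cv2.resize(b[60:260,180:330],(324,432))])[:,:,::-1])
```

```text
(no output)
```

View pics/d1c.png

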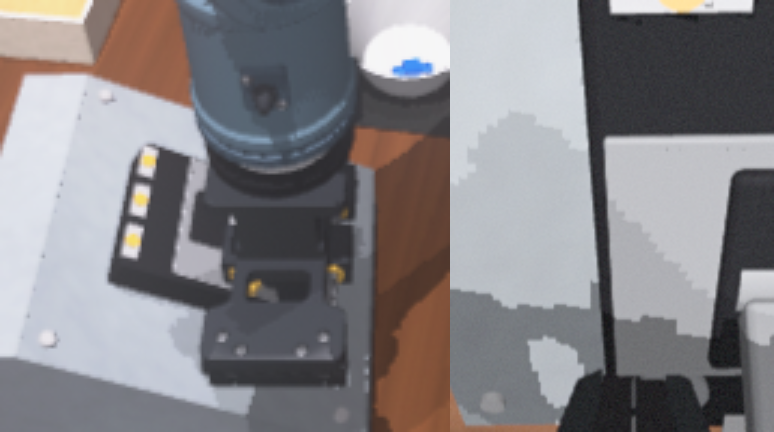

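```bash
python3 -m creep '[[[-0.01,0,-0.02],0,1],[[-0.02,0,-0.04],0,1],[[-0.04,0,-0.08],0,1],[[-0.08,0.03,-0.05],0,-0.3],[[0,0,0],0,-0.3],[[0,0,0],0,-0.3]]'
python3 - <<'E'
from h import *
s=st();P=cams.camera_params('wrist');im=snap('wrist','w3.png')
for X in [(-36,0,165),(-66,0,148)]: 
    c,q=np.cos(.194),np.sin(.194);print(proj(P,(617.6+c*X[0],349.9+q*X[0],X[2])))
print([(round(d['p'],2),np.round(d['xy'])) for d in cams.spot_point('wrist','toggle_tip')[:3]])
cv2.imwrite('pics/w3c.png',im[0:300,150:450,::-1])
E
```

```text
time: 6.75
tool_pos: [463.9, 340.4, 197.9]
eef_rot: [3.127, 0.295, 0.001]
force: [-0.6, 0.6, -0.6]
grip_width: 22.6
grasp_force: 0.0
t 6.75 pos [463.9 340.4 197.9] rot [3.127e+00 2.950e-01 1.000e-03] F [-0.6  0.6 -0.6] w 22.6 gf 0.0
[np.float64(301.6370788620193), np.float64(22.271068803444223)]
[np.float64(296.777293471619), np.float64(83.2541696927099)]
[(0.71, array([294.,  98.]))]
```

View pics/w3c.png

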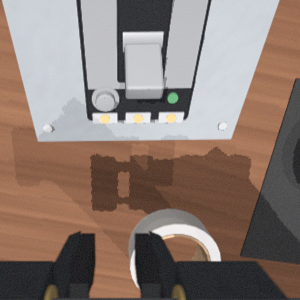

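```bash
python3 -m creep '[[[0.023,0.086,-0.018],0,-0.3],[[0.023,0.086,-0.018],0,-0.3],[[0.023,0.086,-0.018],0,-0.3],[[0.023,0.086,-0.018],0,-0.3],[[0.023,0.086,-0.018],0,-0.3],[[0.023,0.086,-0.018],0,-0.3],[[0.023,0.086,-0.018],0,-0.3],[[0,0,0],0.06,-0.3],[[0,0,0],0.06,-0.3],[[0,0,0],0,-0.3]]'
cat >> h.py <<'E'
def parts(cam='wrist',z=10,show=True):
    P=cams.camera_params(cam);im=cams.camera(cam);r=[]
    for d in cams.masks_of(cam,'stray_1'):
        if d['p']<.3: continue
        m=np.asarray(d['pixels']);v,u=np.nonzero(m)
        if len(u)<20: continue
        pts=np.array([at_z(P,(a,b),z)[:2] for a,b in zip(u[::2],v[::2])])
        c=pts.mean(0);w,V=np.linalg.eigh(np.cov((pts-c).T));ang=np.degrees(np.arctan2(V[1,1],V[0,1]))%180
        print('part p%.2f n%d px'%(d['p'],len(u)),np.round(d['xy']),'c',np.round(c,1),'axis',round(ang),'len/wid',np.round(np.sqrt(12*w[::-1])))
    return im,P
E
python3 - <<'E'
from h import *
st();im,P=parts()
cv2.imwrite('pics/w4.png',im[:,:,::-1])
E
```

```text
time: 7.85
tool_pos: [599.8, 59.8, 259.3]
eef_rot: [3.141, -0.004, -0.003]
force: [0.0, 0.1, 0.6]
grip_width: 57.0
grasp_force: 0.0
t 7.85 pos [599.8  59.8 259.3] rot [ 3.141e+00 -4.000e-03 -3.000e-03] F [0.  0.1 0.6] w 57.0 gf 0.0
part p0.88 n425 px [410.  91.] c [ 683.8 -121.7] axis 160 len/wid [29. 21.]
part p0.56 n406 px [227. 103.] c [670.7 108.1] axis 7 len/wid [31. 20.]
part p0.49 n267 px [346. 216.] c [513.2 -59.3] axis 21 len/wid [32. 18.]
part p0.37 n870 px [503. 263.] c [ 437.1 -300.9] axis 10 len/wid [89. 25.]
```

View pics/w4.png

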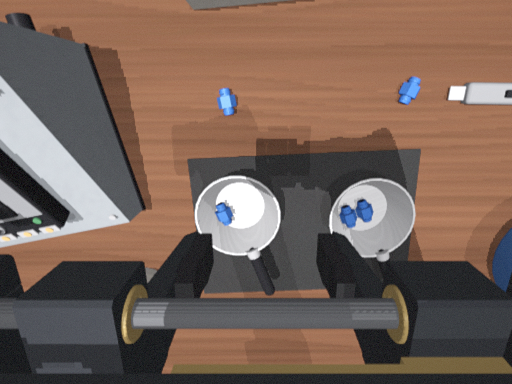

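```bash
python3 -m creep '[[[0.071,-0.048,0],0,0.1],[[0.071,-0.048,0],0,0.1],[[0,0,0.08],-0.08,0.1],[[0,0,0.1],0,0.1],[[0,0,0.1],0,0.1],[[0,0,0.08],0,0.1],[[0,0,0],0,0.1],[[0,0,0],0,0.1]]' 15
python3 - <<'E'
from h import *
st();im,P=parts()
E
```

```text
time: 8.75
tool_pos: [670.5, 108.7, 80.9]
eef_rot: [-3.135, -0.199, 0.001]
force: [-0.0, 0.1, 0.8]
grip_width: 39.9
grasp_force: 0.0
t 8.75 pos [670.5 108.7  80.9] rot [-3.135e+00 -1.990e-01  1.000e-03] F [-0.   0.1  0.8] w 39.9 gf 0.0
part p0.80 n931 px [266. 200.] c [671.7 108.3] axis 9 len/wid [30. 19.]
```

```bash
python3 -m creep '[[[0.001,0,0.08],0,0.1],[[0,0,0.075],0,0.1],[[0,0,0],0,0.1],[[0,0,0],0,1],[[0,0,0],0,1],[[0,0,0],0,1],[[0,0,0],0,1]]' 15;  python3 -m creep '[[[0,0,-0.1],0,1],[[0,0,-0.1],0.04,1],[[0,0,-0.1],0.04,1],[[0,0,-0.1],0,1],[[0,0,-0.1],0,1],[[0,0,0],0,1]]'
```

```text
time: 9.55
tool_pos: [672.4, 108.7, 5.3]
eef_rot: [-3.135, -0.196, -0.005]
force: [0.3, 0.8, 6.9]
grip_width: 21.4
grasp_force: 15.0
time: 10.15
tool_pos: [674.9, 109.6, 262.5]
eef_rot: [-3.138, 0.001, -0.022]
force: [-0.2, 0.6, -0.1]
grip_width: 21.4
grasp_force: 15.0
```

```bash
python3 -m creep '[[[-0.04,0.086,0],0,1],[[-0.04,0.086,0],0,1],[[-0.04,0.086,0],0,1],[[-0.04,0.086,0],0,1],[[-0.04,0.086,0],0,1],[[-0.04,0.086,0],0,1],[[-0.04,0.086,0],0,1],[[-0.04,0.086,0],0,1],[[-0.04,0.086,0],0,1],[[-0.04,0.086,0],0,1]]'; python3 -m creep '[[[-0.04,0.086,0],0,1],[[0,0,0.09],0,1],[[0,0,0.09],0,1],[[0,0,0.02],0,1],[[0,0,0],0,0.1],[[0,0,0],0,0.1],[[0,0,0],0,0.1],[[0,0,-0.1],0,0.1],[[0,0,-0.1],0,0.1],[[0,0,0],0,0.1]]'
python3 - <<'E'
from h import *
st();im,P=parts(z=134)
print([(round(d['p'],2),np.round(at_z(P,d['xy'],124))) for d in cams.spot_point('wrist','bowl_floor')[:2]])
cv2.imwrite('pics/w5.png',im[:,:,::-1])
E
```

```text
time: 11.15
tool_pos: [469.4, -323.0, 253.5]
eef_rot: [3.141, -0.0, 0.001]
force: [1.1, -0.7, -0.2]
grip_width: 21.9
grasp_force: 15.0
time: 12.15
tool_pos: [454.9, -367.1, 262.1]
eef_rot: [3.133, -0.001, 0.019]
force: [1.3, -0.4, -1.0]
grip_width: 39.5
grasp_force: 0.0
t 12.15 pos [ 454.9 -367.1  262.1] rot [ 3.133e+00 -1.000e-03  1.900e-02] F [ 1.3 -0.4 -1. ] w 39.5 gf 0.0
part p0.61 n651 px [260. 194.] c [ 443.4 -363.9] axis 174 len/wid [31. 20.]
part p0.40 n5549 px [ 36. 121.] c [ 515.3 -163.7] axis 5 len/wid [111.  59.]
[(0.86, array([ 452., -364.,  124.]))]
```

View pics/w5.png

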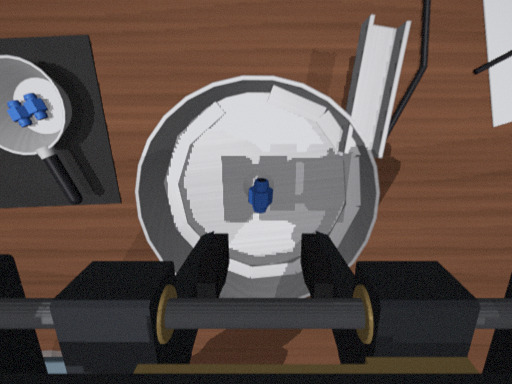

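```bash
python3 -m creep '[[[0.065,-0.07,0],0,0.1],[[0.065,-0.07,0],0,0.1],[[0.065,-0.07,0],0,0.1],[[0.065,-0.07,0],0,0.1],[[0.065,-0.07,0],0,0.1],[[0.065,-0.07,0],0,0.1],[[0.065,-0.07,0],0,0.1],[[0,0,0.1],0.073,0.1],[[0,0,0.1],0.073,0.1],[[0,0,0.1],0.073,0.1]]'; python3 -m creep '[[[0,0,0.06],0,0.15],[[0,0,0],0,0.15],[[0,0,0],0,0.15]]'
python3 - <<'E'
from h import *
s=st();axes(s);im,P=parts()
E
```

```text
time: 13.3
tool_pos: [677.4, -119.0, 100.3]
eef_rot: [3.094, -0.544, -0.002]
force: [0.6, -1.0, 0.1]
grip_width: 39.7
grasp_force: 0.0
time: 13.6
tool_pos: [678.0, -119.4, 73.0]
eef_rot: [-3.095, 0.537, 0.002]
force: [-0.1, 0.2, 0.7]
grip_width: 37.3
grasp_force: 0.0
t 13.6 pos [ 678.  -119.4   73. ] rot [-3.095e+00  5.370e-01  2.000e-03] F [-0.1  0.2  0.7] w 37.3 gf 0.0
[[0.941, -0.337, -0.001], [-0.337, -0.941, 0.0], [-0.001, 0.0, -1.0]]
part p0.95 n1081 px [266. 200.] c [ 683.5 -122.6] axis 158 len/wid [31. 20.]
```

```bash
python3 -m creep '[[[0.013,0.002,0.065],0,0.15],[[0,0,0.07],0,0.15],[[0,0,0],0,0.15],[[0,0,0],0,1],[[0,0,0],0,1],[[0,0,0],0,1],[[0,0,0],0,1]]';  python3 -m creep '[[[0,0,-0.1],0,1],[[0,0,-0.1],-0.073,1],[[0,0,-0.1],-0.073,1],[[0,0,-0.1],-0.073,1],[[0,0,-0.1],0,1],[[0,0,0],0,1]]'
```

```text
time: 14.4
tool_pos: [686.2, -123.0, 8.6]
eef_rot: [-3.095, 0.538, -0.007]
force: [-0.2, -0.2, 7.6]
grip_width: 21.9
grasp_force: 15.0
time: 15.0
tool_pos: [688.4, -123.2, 265.8]
eef_rot: [3.14, -0.002, 0.024]
force: [0.5, -1.4, -0.5]
grip_width: 21.6
grasp_force: 15.0
```

```bash
python3 -m creep '[[[-0.065,0.059,0],0,1],[[-0.065,0.059,0],0,1],[[-0.065,0.059,0],0,1],[[-0.065,0.059,0],0,1],[[-0.065,0.059,0],0,1],[[-0.065,0.059,0],0,1],[[-0.065,0.059,0],0,1],[[0,0,0.09],0,1],[[0,0,0.09],0,1],[[0,0,0],0,1]]'; python3 -m creep '[[[0,0,0],0,0.2],[[0,0,0],0,0.2],[[0,0,0],0,0.2],[[0,0,-0.1],0,0.2],[[0,0,-0.1],0,0.2],[[0.03,-0.09,0],0,0.2],[[0.03,-0.09,0],0,0.2],[[0.03,-0.09,0],0,0.2],[[0.03,-0.09,0],0,0.2],[[0,0,0],0,0.2]]'
python3 - <<'E'
from h import *
st();im,P=parts(z=16)
for z,k in ((48,'scoop_a'),): print([(round(d['p'],2),np.round(at_z(P,d['xy'],3))) for d in cams.spot_point('wrist',k)[:3]])
cv2.imwrite('pics/w6.png',im[:,:,::-1])
E
```

```text
time: 16.0
tool_pos: [452.6, -327.2, 161.3]
eef_rot: [-3.136, 0.001, 0.013]
force: [-0.5, -0.0, -1.4]
grip_width: 21.6
grasp_force: 15.0
time: 17.0
tool_pos: [519.4, -141.1, 267.8]
eef_rot: [-3.139, -0.017, -0.007]
force: [0.2, 0.1, -1.2]
grip_width: 35.3
grasp_force: 0.0
t 17.0 pos [ 519.4 -141.1  267.8] rot [-3.139 -0.017 -0.007] F [ 0.2  0.1 -1.2] w 35.3 gf 0.0
part p0.86 n615 px [447. 244.] c [ 394.8 -409.3] axis 11 len/wid [47. 31.]
[(0.58, array([522., -76.,   3.]))]
```

View pics/w6.png

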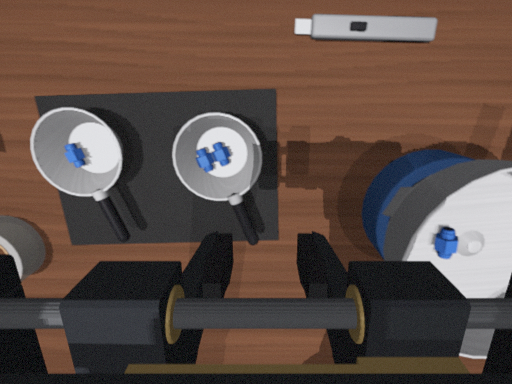

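```bash
cat >> h.py <<'E'
def blobs(im,P,z,mn=60,col=True):
    h=cv2.cvtColor(im,cv2.COLOR_RGB2HSV);m=cv2.inRange(h,(105,120,40),(130,255,255))
    n,l,s,c=cv2.connectedComponentsWithStats(m)
    for i in range(1,n):
        if s[i,4]<mn: continue
        v,u=np.nonzero(l==i);pts=np.array([at_z(P,(a,b),z)[:2] for a,b in zip(u,v)])
        (cx,cy),(w,hh),a=cv2.minAreaRect(pts.astype(np.float32))
        w2,V=np.linalg.eigh(np.cov((pts-pts.mean(0)).T))
        print('blob',s[i,4],'px',np.round(c[i]),'c',np.round(pts.mean(0),1),'axis',round(np.degrees(np.arctan2(V[1,1],V[0,1]))%180),'rect',np.round([cx,cy,w,hh,a]))
E
python3 -m creep '[[[0,-0.08,0.08],0,-0.1],[[0,-0.02,0.09],0,-0.1],[[-0.02,0,0.03],0,-0.1],[[0,0,0],0,-0.1],[[0,0,0],0,-0.1]]'
python3 - <<'E'
from h import *
s=st();axes(s);P=cams.camera_params('wrist');im=snap('wrist','w7.png');blobs(im,P,18)
# scoop rim circle: bright ellipse check
for k,z in (('scoop_a',3),): print([(round(d['p'],2),np.round(d['xy']),np.round(at_z(P,d['xy'],z))) for d in cams.spot_point('wrist',k)[:3]])
E
```

```text
time: 17.65
tool_pos: [507.2, -105.6, 171.3]
eef_rot: [3.141, -0.005, 0.002]
force: [0.5, 0.0, 1.0]
grip_width: 48.3
grasp_force: 0.0
t 17.65 pos [ 507.2 -105.6  171.3] rot [ 3.141e+00 -5.000e-03  2.000e-03] F [0.5 0.  1. ] w 48.3 gf 0.0
[[1.0, -0.003, 0.001], [-0.003, -1.0, -0.001], [0.001, 0.001, -1.0]]
blob 472 px [239. 159.] c [525. -80.] axis 19 rect [525. -80.  31.  22.  24.]
blob 399 px [ 50. 162.] c [521.9 114.4] axis 22 rect [521. 115.  31.  23.  10.]
blob 5954 px [464. 207.] c [ 471.1 -319.8] axis 160 rect [ 468. -321.   81.  144.   75.]
blob 348 px [219. 166.] c [517.3 -58.6] axis 21 rect [516. -58.  31.  22.  23.]
[(0.93, array([238., 157.]), array([524., -78.,   3.])), (0.57, array([ 75., 153.]), array([529.,  96.,   3.]))]
```

View pics/w7.png

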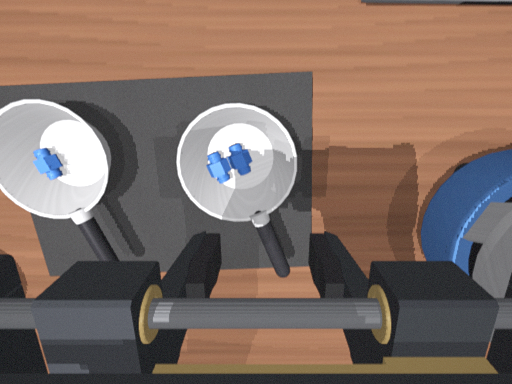

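```bash
python3 -m creep '[[[0.036,-0.051,0],0,0.1],[[0,0,0.02],0.09,0.1],[[0,0,0.02],0.09,0.1],[[0,0,0.02],0.09,0.1],[[0,0,0.02],0.09,0.1],[[0,0,0.02],0.09,0.1],[[0,0,0.02],0.09,0.1],[[0,0,0.02],0.09,0.1],[[0,0,0.02],0.09,0.1],[[0,0,0],0.06,0.1]]'
python3 -m creep '[[[0,0,0],0,0.1],[[0,0,0],0,0.1]]'
python3 - <<'E'
from h import *
s=st();axes(s);P=cams.camera_params('wrist');im=snap('wrist','w8.png');blobs(im,P,18)
E
```

```text
time: 18.75
tool_pos: [525.4, -78.8, 90.6]
eef_rot: [-2.564, 1.814, -0.001]
force: [0.6, 0.3, -0.3]
grip_width: 39.5
grasp_force: 0.0
time: 18.95
tool_pos: [525.8, -78.6, 91.4]
eef_rot: [-2.571, 1.803, -0.003]
force: [0.3, -0.4, 0.1]
grip_width: 39.6
grasp_force: 0.0
t 18.95 pos [525.8 -78.6  91.4] rot [-2.571  1.803 -0.003] F [ 0.3 -0.4  0.1] w 39.6 gf 0.0
[[0.341, -0.94, 0.002], [-0.94, -0.341, -0.0], [0.001, -0.002, -1.0]]
blob 522 px [266. 197.] c [526.3 -82.6] axis 25 rect [526. -83.  31.  16.  22.]
blob 346 px [267. 222.] c [517.6 -63.3] axis 20 rect [518. -64.  31.  11.  20.]
```

View pics/w8.png

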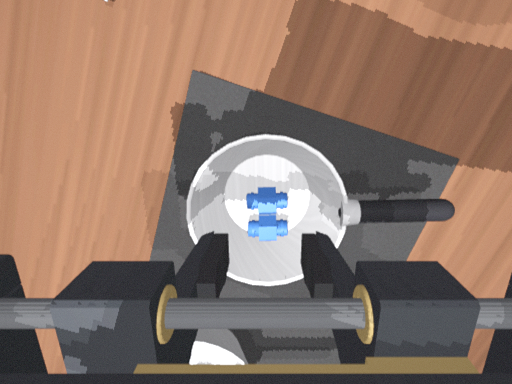

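```bash
python3 -m creep '[[[0.006,0.002,0.07],0,0.1],[[0,0,0.07],0,0.1],[[0,0,0.01],0,0.1],[[0,0,0.01],0,0.1],[[0,0,0],0,0.1]]' 12; python3 -m creep '[[[0,0,0],0,0.2],[[0,0,0],0,1],[[0,0,0],0,1],[[0,0,0],0,1]]'
```

```text
time: 19.5
tool_pos: [525.4, -81.6, 11.1]
eef_rot: [-2.57, 1.806, -0.001]
force: [-0.5, 0.1, -0.3]
grip_width: 39.7
grasp_force: 0.0
time: 19.9
tool_pos: [525.7, -81.6, 11.6]
eef_rot: [-2.569, 1.806, -0.003]
force: [-1.4, 0.5, 6.8]
grip_width: 31.7
grasp_force: 12.0
```

```bash
python3 -m creep '[[[0,0,-0.02],0,1],[[0,0,-0.08],0,1],[[0,0,-0.1],0,1],[[0,0,-0.1],0,1],[[0,0,-0.1],0,1],[[0,0,-0.06],0,1],[[0,0,0],0,1]]'
python3 - <<'E'
from h import *
st();P=cams.camera_params('wrist');im=snap('wrist','w9.png');blobs(im,P,18)
E
```

```text
time: 20.6
tool_pos: [527.3, -81.8, 245.8]
eef_rot: [-2.566, 1.804, -0.013]
force: [0.2, -1.2, -0.8]
grip_width: 31.4
grasp_force: 12.0
t 20.6 pos [527.3 -81.8 245.8] rot [-2.566  1.804 -0.013] F [ 0.2 -1.2 -0.8] w 31.4 gf 12.0
blob 1824 px [414.  11.] c [ 430.6 -295.6] axis 16 rect [ 428. -294.  114.   25.   20.]
blob 174 px [268. 179.] c [516.6 -60.7] axis 22 rect [516. -61.  30.  16.  20.]
blob 1925 px [265. 255.] c [482.6  46.3] axis 19 rect [482.  47.  89.  62.  20.]
```

```bash
python3 -m creep '[[[0.076,0.0446,0],0,1],[[0.076,0.0446,0],0,1],[[0.076,0.0446,0],0,1],[[0.076,0.0446,0],0,1],[[0.076,0.0446,0],0,1],[[0.076,0.0446,0],0,1],[[0.076,0.0446,0],0,1],[[0,0,0.08],0,1],[[0,0,0.08],0,1],[[0,0,0],0,1]]'; python3 -m creep '[[[0,0,0],0,0.1],[[0,0,0],0,0.1],[[0,0,-0.09],0,0.1],[[0,0,-0.09],0,0.1],[[0,0,0],0,0.1],[[0,0,0],0,0.1]]'
python3 - <<'E'
from h import *
s=st();P=cams.camera_params('wrist');im=snap('wrist','w10.png');blobs(im,P,134)
E
```

```text
time: 21.65
tool_pos: [463.6, -381.5, 154.1]
eef_rot: [-2.569, 1.807, 0.02]
force: [0.1, 0.1, -0.4]
grip_width: 31.6
grasp_force: 12.0
time: 22.25
tool_pos: [469.0, -385.3, 253.3]
eef_rot: [-2.57, 1.806, -0.008]
force: [0.5, 0.1, -0.1]
grip_width: 40.0
grasp_force: 0.0
t 22.25 pos [ 469.  -385.3  253.3] rot [-2.57   1.806 -0.008] F [ 0.5  0.1 -0.1] w 40.0 gf 0.0
blob 292 px [265. 140.] c [ 482.6 -424.9] axis 31 rect [ 483. -424.   31.   11.   31.]
blob 558 px [266. 190.] c [ 466.  -382.1] axis 19 rect [ 466. -382.   31.   21.   20.]
blob 498 px [258. 241.] c [ 455.4 -329.5] axis 1 rect [ 455. -330.   32.   22.    4.]
```

View pics/w10.png

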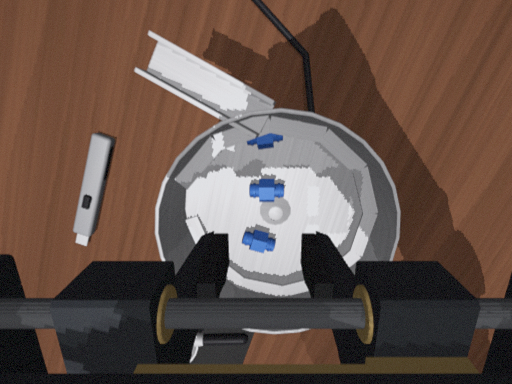

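```bash
python3 -m creep '[[[-0.08,-0.0446,0],0,0.18],[[-0.08,-0.0446,0],0,0.18],[[-0.08,-0.0446,0],0,0.18],[[-0.08,-0.0446,0],0,0.18],[[-0.08,-0.0446,0],0,0.18],[[-0.08,-0.0446,0],0,0.18],[[-0.08,-0.0446,0],0,0.18],[[0,0,0.1],0,0.18],[[0,0,0.1],0,0.18],[[0,0,0.1],0,0.18]]'; python3 -m creep '[[[0,0,0.02],0,0.18],[[0,0,0],0,0.18],[[0,0,0],0,0.18]]'
python3 - <<'E'
from h import *
s=st();M=axes(s);P=cams.camera_params('wrist');im=snap('wrist','w11.png');blobs(im,P,18)
# floor circle: brightest region inside pan
g=im.min(2); c=im[150:290,180:360]; m=(g>215).astype(np.uint8)
n,l,q,cc=cv2.connectedComponentsWithStats(m)
for i in np.argsort(-q[1:,4])[:3]+1: print(q[i],np.round(cc[i]),np.round(at_z(P,cc[i],6)))
E
```

```text
time: 23.3
tool_pos: [519.3, -67.6, 98.4]
eef_rot: [2.571, -1.805, -0.0]
force: [0.4, -0.2, 0.5]
grip_width: 36.2
grasp_force: 0.0
time: 23.6
tool_pos: [521.2, -68.5, 92.0]
eef_rot: [-2.569, 1.807, -0.003]
force: [-0.5, -0.3, 1.1]
grip_width: 36.0
grasp_force: 0.0
t 23.6 pos [521.2 -68.5  92. ] rot [-2.569  1.807 -0.003] F [-0.5 -0.3  1.1] w 36.0 gf 0.0
[[0.338, -0.941, 0.002], [-0.941, -0.338, -0.0], [0.001, -0.002, -1.0]]
blob 351 px [266. 209.] c [517.8 -63. ] axis 21 rect [518. -63.  30.  12.  20.]
blob 73 px [201. 361.] c [523.4 103.8] axis 22 rect [523. 104.  13.   6.  16.]
[ 185  117  162  156 6866] [272. 187.] [518. -79.   6.]
[ 197  331   54   34 1057] [221. 349.] [508.  96.   6.]
[188 217  15  25 106] [195. 230.] [567. -21.   6.]
```

View pics/w11.png

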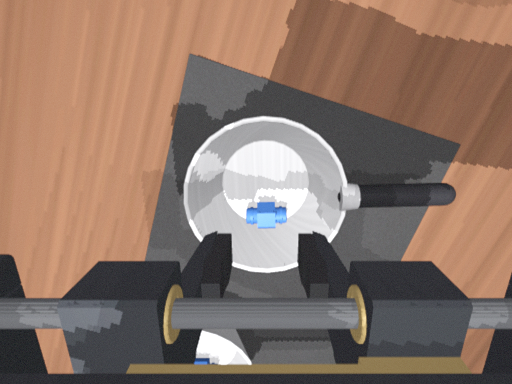

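```bash
python3 -m creep '[[[0,0.001,0.07],0,0.18],[[0,0,0.07],0,0.18],[[0,0,0.008],0,0.18],[[0,0,0.006],0,0.18],[[0,0,0],0,0.18]]' 12; python3 -m creep '[[[0,0,0],0,1],[[0,0,0],0,1],[[0,0,0],0,1]]'
```

```text
time: 24.15
tool_pos: [520.7, -68.7, 15.1]
eef_rot: [-2.569, 1.807, -0.003]
force: [0.2, -0.3, -0.7]
grip_width: 36.1
grasp_force: 0.0
time: 24.45
tool_pos: [520.7, -68.8, 14.8]
eef_rot: [-2.569, 1.807, -0.004]
force: [-0.5, 0.0, 6.9]
grip_width: 30.6
grasp_force: 12.0
```

```bash
python3 -m creep '[[[0.006,0,0],0,1],[[0.006,0,0],0,1],[[0.006,0,0],0,1],[[0,0,-0.04],0,1],[[0,0,0],0,1],[[0,0,0],0,1]]'
python3 - <<'E'
from h import *
s=st();P=cams.camera_params('wrist');im=snap('wrist','w12.png');blobs(im,P,18)
E
```

```text
time: 25.05
tool_pos: [522.6, -77.2, 33.3]
eef_rot: [-2.57, 1.807, -0.001]
force: [-0.8, 2.1, 0.0]
grip_width: 30.9
grasp_force: 12.0
t 25.05 pos [522.6 -77.2  33.3] rot [-2.570e+00  1.807e+00 -1.000e-03] F [-0.8  2.1  0. ] w 30.9 gf 12.0
blob 1450 px [265. 269.] c [514.5 -55.9] axis 20 rect [515. -56.  38.  24.  23.]
```

```bash
python3 -m creep '[[[0,0,-0.05],0,1],[[0,0,-0.08],0,1],[[0,0,-0.1],0,1],[[0,0,-0.1],0,1],[[0,0,-0.09],0,1],[[0,0,0],0,1]]'; python3 -m creep '[[[0.0655,0.0486,0],0,1],[[0.0655,0.0486,0],0,1],[[0.0655,0.0486,0],0,1],[[0.0655,0.0486,0],0,1],[[0.0655,0.0486,0],0,1],[[0.0655,0.0486,0],0,1],[[0.0655,0.0486,0],0,1],[[0,0,0.07],0,1],[[0,0,0.07],0,1],[[0,0,0],0,1]]'; python3 -m creep '[[[0,0,0],0,0.18],[[0,0,0],0,0.18],[[0,0,-0.09],0,0.18],[[0,0,-0.08],0,0.18],[[0,0,0],0,0.18],[[0,0,0],0,0.18]]'
python3 - <<'E'
from h import *
s=st();P=cams.camera_params('wrist');im=snap('wrist','w13.png');blobs(im,P,134)
E
```

```text
time: 25.7
tool_pos: [526.0, -77.5, 248.6]
eef_rot: [-2.565, 1.804, -0.014]
force: [-0.5, -0.5, -1.2]
grip_width: 30.8
grasp_force: 12.0
time: 26.7
tool_pos: [436.5, -348.0, 168.0]
eef_rot: [2.569, -1.807, -0.017]
force: [0.7, 0.5, -0.3]
grip_width: 30.3
grasp_force: 12.0
time: 27.3
tool_pos: [441.1, -350.8, 260.7]
eef_rot: [-2.57, 1.806, -0.007]
force: [-0.7, -0.9, -0.0]
grip_width: 36.2
grasp_force: 0.0
t 27.3 pos [ 441.1 -350.8  260.7] rot [-2.57   1.806 -0.007] F [-0.7 -0.9 -0. ] w 36.2 gf 0.0
blob 529 px [248.  88.] c [ 484.  -426.6] axis 29 rect [ 484. -426.   32.   16.   31.]
blob 609 px [250. 144.] c [ 466.2 -381.8] axis 21 rect [ 467. -382.   31.   21.   20.]
blob 1026 px [256. 197.] c [ 444.1 -335.4] axis 24 rect [ 444. -335.   58.   24.   22.]
```

```bash
python3 -m creep '[[[-0.08,-0.0468,0],0,0.18],[[-0.08,-0.0468,0],0,0.18],[[-0.08,-0.0468,0],0,0.18],[[-0.08,-0.0468,0],0,0.18],[[-0.08,-0.0468,0],0,0.18],[[-0.08,-0.0468,0],0,0.18],[[-0.08,-0.0468,0],0,0.18],[[-0.08,-0.0468,0],0,0.18],[[-0.08,-0.0468,0],0,0.18],[[-0.08,-0.0468,0],0,0.18]]'; python3 -m creep '[[[0,0,0.1],0,0.18],[[0,0,0.1],0,0.18],[[0,0,0.1],0,0.18],[[0,0,0.036],0,0.18],[[0,0,0],0,0.18],[[0,0,0],0,0.18]]'
python3 - <<'E'
from h import *
s=st();M=axes(s);P=cams.camera_params('wrist');im=snap('wrist','w14.png');blobs(im,P,18)
for r,c in ((266,205),(266,215),(266,225)): print(np.round(at_z(P,(r,c),16)))
E
```

```text
time: 28.35
tool_pos: [513.2, 42.1, 254.6]
eef_rot: [2.564, -1.808, -0.014]
force: [0.2, -0.5, -1.1]
grip_width: 36.2
grasp_force: 0.0
time: 28.95
tool_pos: [512.3, 41.9, 87.3]
eef_rot: [2.565, -1.807, -0.014]
force: [0.3, 0.0, 0.8]
grip_width: 36.4
grasp_force: 0.0
t 28.95 pos [512.3  41.9  87.3] rot [ 2.565 -1.807 -0.014] F [0.3 0.  0.8] w 36.4 gf 0.0
[[0.337, -0.942, -0.01], [-0.942, -0.337, 0.002], [-0.005, 0.008, -1.0]]
blob 271 px [234. 280.] c [512.6 115.3] axis 84 rect [511. 116.  14.  24.   2.]
[510.  43.  16.]
[507.  51.  16.]
[504.  59.  16.]
```

View pics/w14.png

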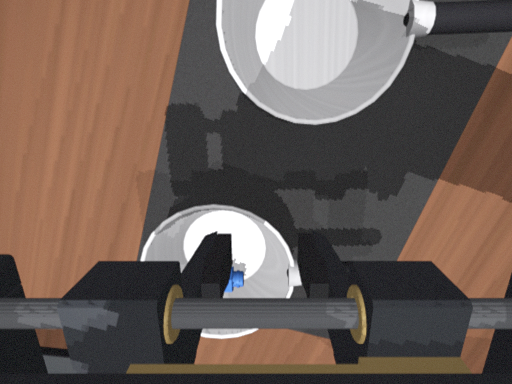

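```bash
python3 -c "
from h import *
s=st();print(np.round(s['joints'],2))"; python3 -m creep '[[[-0.05,-0.03,-0.04],0,0.18],[[-0.05,-0.03,-0.04],0,0.18],[[0,0,0],0,0.18]]';python3 -c "
from h import *
s=st();print(np.round(s['joints'],2))"
```

```text
t 29.0 pos [513.1  42.1  88.1] rot [ 2.566 -1.808 -0.012] F [-0.6 -0.4  0.4] w 35.9 gf 0.0
[-0.53  0.59  0.47  2.01 -0.43  0.65 -2.57]
time: 29.3
tool_pos: [527.4, 104.6, 131.0]
eef_rot: [-2.57, 1.799, 0.008]
force: [0.3, -0.2, -0.1]
grip_width: 36.1
grasp_force: 0.0
t 29.3 pos [527.4 104.6 131. ] rot [-2.57   1.799  0.008] F [ 0.3 -0.2 -0.1] w 36.1 gf 0.0
[-0.68  0.55  0.53  1.94 -0.4   0.76 -2.71]
```

```bash
python3 -m creep '[[[0,0,0.08],-0.03,0.18],[[0,0,0],0,0.18],[[0,0,0],0,0.18]]'
python3 - <<'E'
from h import *
s=st();M=axes(s);print(np.round(s['joints'],2));P=cams.camera_params('wrist');im=snap('wrist','w15.png');blobs(im,P,18)
cv2.imwrite('pics/w15c.png',im[80:310,120:420,::-1])
for c in (205,215,225): print(np.round(at_z(P,(266,c),16)))
E
```

```text
time: 29.6
tool_pos: [523.6, 98.6, 88.0]
eef_rot: [2.606, -1.749, -0.014]
force: [-0.3, -0.4, -0.0]
grip_width: 36.4
grasp_force: 0.0
t 29.6 pos [523.6  98.6  88. ] rot [ 2.606 -1.749 -0.014] F [-0.3 -0.4 -0. ] w 36.4 gf 0.0
[[0.379, -0.925, -0.01], [-0.925, -0.379, 0.002], [-0.006, 0.008, -1.0]]
[-0.63  0.61  0.47  1.96 -0.44  0.68 -2.63]
blob 496 px [258. 221.] c [522.  114.7] axis 22 rect [521. 115.  32.  18.  20.]
[521. 100.  16.]
[518. 108.  16.]
[514. 116.  16.]
```

View pics/w15c.png

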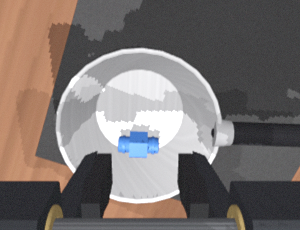

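```bash
python3 -m creep '[[[-0.017,-0.0086,0.04],0,0.18],[[0,0,0.04],0,0.18],[[0,0,0],0,0.18],[[0,0,0],0,0.18]]' 12
python3 - <<'E'
from h import *
s=st();M=axes(s);print(np.round(s['joints'],2));P=cams.camera_params('wrist');im=snap('wrist','w16.png');blobs(im,P,18)
cv2.imwrite('pics/w16c.png',im[80:310,120:420,::-1])
E
```

```text
time: 30.05
tool_pos: [524.8, 108.5, 48.5]
eef_rot: [2.607, -1.748, -0.012]
force: [-0.2, -0.5, 0.3]
grip_width: 35.9
grasp_force: 0.0
t 30.05 pos [524.8 108.5  48.5] rot [ 2.607 -1.748 -0.012] F [-0.2 -0.5  0.3] w 35.9 gf 0.0
[[0.38, -0.925, -0.008], [-0.925, -0.38, 0.002], [-0.005, 0.006, -1.0]]
[-0.61  0.68  0.43  1.97 -0.48  0.6  -2.61]
blob 740 px [265. 234.] c [521.9 114.4] axis 22 rect [521. 115.  31.  18.  20.]
```

Aligned (px col 265). Descend and grip.

```bash
python3 -m creep '[[[0,0,0.04],0,0.18],[[0,0,0.016],0,0.18],[[0,0,0.01],0,0.18],[[0,0,0],0,0.18]]' 12; python3 -m creep '[[[0,0,0],0,1],[[0,0,0],0,1],[[0,0,0],0,1],[[0.006,0,0],0,1],[[0.006,0,0],0,1],[[0.006,0,0],0,1],[[0,0,-0.04],0,1],[[0,0,0],0,1]]'
```

```text
time: 30.5
tool_pos: [524.0, 107.9, 14.6]
eef_rot: [2.606, -1.748, -0.013]
force: [-1.2, -0.9, 1.3]
grip_width: 36.1
grasp_force: 0.9
time: 31.3
tool_pos: [528.8, 100.5, 35.5]
eef_rot: [2.609, -1.748, -0.011]
force: [1.0, -0.9, 0.2]
grip_width: 31.4
grasp_force: 12.0
```

```bash
python3 -m creep '[[[0,0,-0.05],0,1],[[0,0,-0.08],0,1],[[0,0,-0.1],0,1],[[0,0,-0.1],0,1],[[0,0,-0.09],0,1],[[0,0,0],0,1]]'; python3 -m creep '[[[0.062,0.0417,0],0,1],[[0.062,0.0417,0],0,1],[[0.062,0.0417,0],0,1],[[0.062,0.0417,0],0,1],[[0.062,0.0417,0],0,1],[[0.062,0.0417,0],0,1],[[0.062,0.0417,0],0,1],[[0.062,0.0417,0],0,1],[[0.062,0.0417,0],0,1],[[0.062,0.0417,0],0,1]]'; python3 -m creep '[[[0.062,0.0417,0],0,1],[[0.062,0.0417,0],0,1],[[0.062,0.0417,0],0,1],[[0,0,0],0,1],[[0,0,0],0,1]]'
```

```text
time: 31.9
tool_pos: [532.8, 100.5, 249.2]
eef_rot: [-2.607, 1.745, 0.005]
force: [0.8, -0.3, -0.6]
grip_width: 30.9
grasp_force: 12.0
time: 32.9
tool_pos: [453.8, -266.9, 242.7]
eef_rot: [2.608, -1.745, -0.016]
force: [-0.1, -0.2, -0.8]
grip_width: 31.3
grasp_force: 12.0
time: 33.4
tool_pos: [431.4, -375.9, 242.6]
eef_rot: [2.606, -1.749, -0.017]
force: [0.4, -0.5, -0.5]
grip_width: 31.1
grasp_force: 12.0
```

```bash
python3 -m creep '[[[0,0,0.07],0,1],[[0,0,0.07],0,1],[[0,0,0],0,1],[[0,0,0],0,0.18],[[0,0,0],0,0.18],[[0,0,-0.09],0,0.18],[[0,0,-0.08],0,0.18],[[0,0,0],0,0.18],[[0,0,0],0,0.18]]'
python3 - <<'E'
from h import *
s=st();axes(s);P=cams.camera_params('wrist');im=snap('wrist','w17.png');blobs(im,P,134)
a=snap('scene','sc2.png');b=snap('side','sd2.png')
for n,i in (('scene',a),('side',b)): print(n);blobs(i,cams.camera_params(n),10,25)
cv2.imwrite('pics/f.png',np.hstack([cv2.resize(a[120:384,0:400],(400,264)),b[60:324,130:530]])[:,:,::-1])
E
```

```text
time: 34.3
tool_pos: [433.3, -376.1, 260.9]
eef_rot: [2.609, -1.746, -0.008]
force: [-0.4, 0.9, 0.3]
grip_width: 35.9
grasp_force: 0.0
t 34.3 pos [ 433.3 -376.1  260.9] rot [ 2.609 -1.746 -0.008] F [-0.4  0.9  0.3] w 35.9 gf 0.0
[[0.381, -0.924, -0.005], [-0.924, -0.381, 0.001], [-0.003, 0.005, -1.0]]
blob 394 px [232. 112.] c [ 483.9 -425.5] axis 28 rect [ 484. -425.   31.   14.   27.]
blob 578 px [233. 164.] c [ 466.4 -381.9] axis 21 rect [ 467. -382.   32.   21.   22.]
blob 551 px [265. 182.] c [ 432.2 -377.4] axis 46 rect [ 432. -377.   33.   21.   46.]
blob 988 px [238. 215.] c [ 444.4 -335.3] axis 24 rect [ 445. -334.   59.   24.   24.]
scene
blob 3285 px [73. 50.] c [-842.2   46.9] axis 160 rect [-897.   97.  299. 1211.   66.]
blob 110 px [163.   2.] c [-1079.7   641.1] axis 44 rect [-1073.   642.   117.    96.    57.]
blob 233 px [  5. 131.] c [-341.7 -381.6] axis 172 rect [-366. -368.   43.  182.   75.]
blob 187 px [109. 234.] c [ 319.8 -310.3] axis 20 rect [ 320. -309.   72.   30.   23.]
blob 231 px [ 90. 245.] c [ 323.5 -363.9] axis 175 rect [ 324. -363.   31.   82.   87.]
blob 1585 px [119. 286.] c [ 483.8 -361. ] axis 94 rect [ 474. -349.  108.  175.    5.]
side
blob 460 px [351.  83.] c [ 294.9 -917.1] axis 90 rect [ 295. -921.  164.  109.   89.]
blob 297 px [294.  81.] c [ 526.4 -885.3] axis 165 rect [ 523. -889.  125.  102.    0.]
blob 164 px [480.  89.] c [-212.8 -946.6] axis 85 rect [-210. -944.  138.   46.   82.]
blob 88 px [486. 109.] c [-201.5 -781.2] axis 85 rect [-203. -772.  134.   24.   88.]
blob 42 px [293. 107.] c [ 506.8 -665.3] axis 88 rect [ 507. -666.   44.   30.   71.]
blob 41 px [297. 116.] c [ 483.6 -605.4] axis 80 rect [ 484. -606.   29.   37.    6.]
blob 70 px [307. 118.] c [ 444.2 -593.6] axis 79 rect [ 445. -594.   65.   32.   75.]
blob 796 px [301. 156.] c [ 444.4 -355.5] axis 22 rect [ 439. -368.  167.  145.   11.]
```

View pics/f.png

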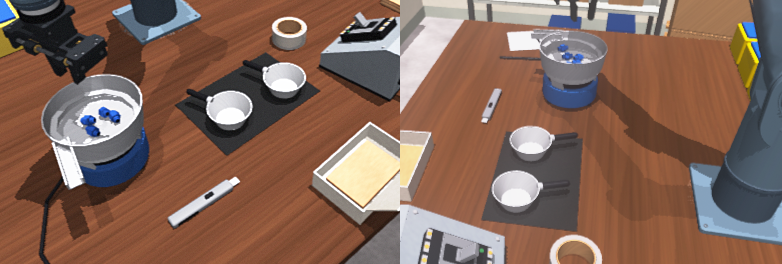

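```bash
python3 -m creep '[[[0,0,0],-0.09,1],[[0,0,0],-0.09,1],[[0,0,0],-0.09,1],[[0,0,0],-0.09,1],[[0,0,0],-0.09,1],[[0,0,0],-0.09,1],[[0,0,0],-0.09,1],[[0,0,0],-0.09,1],[[0,0,0],-0.09,1],[[0,0,0],-0.065,1]]'; python3 -m creep '[[[0.028,-0.085,0],0,1],[[0.028,-0.085,0],0,1],[[0.028,-0.085,0],0,1],[[0.028,-0.085,0],0,1],[[0.028,-0.085,0],0,1],[[0.028,-0.085,0],0,1],[[0.028,-0.085,0],0,1],[[0.028,-0.085,0],0,1],[[0.028,-0.085,0],0,1],[[0.028,-0.085,0],0,1]]'; python3 -m creep '[[[0.02,-0.085,0],0,1],[[0.02,-0.085,0],0,1],[[0.02,-0.085,0],0,1],[[0.02,-0.085,0],0,1],[[0.02,-0.085,0],0,1],[[0,0,0],0,1],[[0,0,0],0,1]]'
python3 - <<'E'
from h import *
s=st();M=axes(s);d=np.array([524.4,331.6,128])-s['tool_pos'];print('shift',M.T@d/500)
P=cams.camera_params('wrist');im=snap('wrist','w18.png')
print([(round(q['p'],2),np.round(q['xy']),np.round(at_z(P,q['xy'],148))) for q in cams.spot_point('wrist','toggle_tip')[:2]])
E
```

```text
time: 35.45
tool_pos: [431.8, -375.3, 257.8]
eef_rot: [-3.121, -0.313, 0.016]
force: [-0.6, 0.9, 0.9]
grip_width: 0.5
grasp_force: 0.0
time: 36.45
tool_pos: [486.9, 70.1, 258.7]
eef_rot: [-3.124, -0.305, 0.016]
force: [0.1, 0.3, 0.3]
grip_width: 0.5
grasp_force: 0.0
time: 37.15
tool_pos: [494.8, 286.8, 258.6]
eef_rot: [-3.124, -0.308, 0.017]
force: [0.7, -1.1, 0.2]
grip_width: 0.3
grasp_force: 0.0
t 37.15 pos [494.8 286.8 258.6] rot [-3.124 -0.308  0.017] F [ 0.7 -1.1  0.2] w 0.3 gf 0.0
[[0.981, 0.195, -0.011], [0.195, -0.981, 0.001], [-0.011, -0.003, -1.0]]
shift [ 0.07826809 -0.07551538  0.26070427]
[(0.72, array([220., 119.]), array([546., 336., 148.]))]
```

```bash
python3 -m creep '[[[0.062,-0.0755,0],0,1],[[0,0,0.1],0,1],[[0,0,0.09],0,1],[[0,0,0.07],0,1],[[0,0,0],0,1],[[0,0,0],0,1]]' 20; python3 -m creep '[[[0.02,0,0],0,1],[[0.02,0,0],0,1],[[0.01,0,0],0,1],[[0.01,0,0],0,1],[[0,0,0],0,1]]'
```

```text
time: 37.85
tool_pos: [518.2, 328.5, 130.5]
eef_rot: [-3.124, -0.302, 0.014]
force: [-0.8, 0.4, -0.2]
grip_width: 0.6
grasp_force: 0.0
time: 38.35
tool_pos: [535.6, 334.1, 129.6]
eef_rot: [3.124, 0.309, -0.053]
force: [-36.0, -10.7, 22.3]
grip_width: 0.6
grasp_force: 19.2
```

```bash
python3 -m creep '[[[-0.03,0,0],0,1],[[-0.05,0,0],0,1],[[0,0,0],0,1],[[0,0,0],0,1]]'
python3 - <<'E'
from h import *
s=st();M=axes(s);P=cams.camera_params('wrist');im=snap('wrist','w19.png')
cv2.imwrite('pics/w19c.png',im[0:230,130:430,::-1])
for q in cams.spot_point('wrist','toggle_tip')[:2]:
    a=at_z(P,q['xy'],110);b=at_z(P,q['xy'],170)
    c,n=np.cos(.194),np.sin(.194)
    for k in np.linspace(0,1,13):
        X=a+(b-a)*k; d=X[:2]-[617.6,349.9]; x=c*d[0]+n*d[1]; y=-n*d[0]+c*d[1]
        print(round(q['p'],2),np.round([x,y,X[2],np.hypot(x+29,X[2]-118)]))
E
```

```text
time: 38.75
tool_pos: [509.5, 328.6, 131.6]
eef_rot: [-3.122, -0.304, 0.009]
force: [0.8, 1.3, 0.5]
grip_width: 0.3
grasp_force: 0.0
t 38.75 pos [509.5 328.6 131.6] rot [-3.122 -0.304  0.009] F [0.8 1.3 0.5] w 0.3 gf 0.0
[[0.981, 0.193, -0.006], [0.193, -0.981, 0.004], [-0.005, -0.005, -1.0]]
0.96 [-86.   2. 110.  57.]
0.96 [-84.   2. 115.  55.]
0.96 [-82.   2. 120.  53.]
0.96 [-81.   2. 125.  52.]
0.96 [-79.   1. 130.  51.]
0.96 [-77.   1. 135.  51.]
0.96 [-76.   1. 140.  52.]
0.96 [-74.   1. 145.  52.]
0.96 [-72.   1. 150.  54.]
0.96 [-71.   1. 155.  56.]
0.96 [-69.   1. 160.  58.]
0.96 [-67.   1. 165.  61.]
0.96 [-66.   1. 170.  64.]
```

```bash
python3 -m creep '[[[0,0,0.046],0,1],[[0.03,0,0],0,1],[[0,0,0],0,1],[[0,0,0],0,1]]' 20; python3 -m creep '[[[0.01,0,0],0,1],[[0.006,0,-0.004],0,1],[[0.006,0,-0.006],0,1],[[0,0,0],0,1]]';  python3 -m creep '[[[0.006,0,-0.008],0,1],[[0.006,0,-0.008],0,1],[[0,0,0],0,1]]'
```

```text
time: 39.25
tool_pos: [523.2, 330.9, 107.1]
eef_rot: [-3.123, -0.303, 0.012]
force: [0.5, 0.4, 0.6]
grip_width: 0.2
grasp_force: 0.0
time: 39.65
tool_pos: [533.4, 333.1, 112.3]
eef_rot: [-3.123, -0.304, 0.013]
force: [-1.1, -0.5, -2.3]
grip_width: 0.4
grasp_force: 0.4
time: 39.95
tool_pos: [539.1, 334.2, 120.2]
eef_rot: [-3.123, -0.305, 0.014]
force: [-3.3, -0.7, 0.6]
grip_width: 0.7
grasp_force: 1.9
```

```bash
python3 -m creep '[[[0.008,0,-0.008],0,1],[[0.008,0,-0.008],0,1],[[0.008,0,-0.006],0,1],[[0,0,0],0,1]]'; python3 -m creep '[[[0.01,0,-0.005],0,1],[[0.01,0,-0.005],0,1],[[0,0,0],0,1]]'; python3 -m creep '[[[0.008,0,-0.003],0,1],[[0.006,0,-0.002],0,1],[[0,0,0],0,1]]'
```

```text
time: 40.35
tool_pos: [553.0, 336.8, 131.6]
eef_rot: [-3.122, -0.303, 0.008]
force: [0.4, -0.7, 0.0]
grip_width: 0.6
grasp_force: 0.1
time: 40.65
tool_pos: [560.5, 338.2, 135.2]
eef_rot: [-3.124, -0.305, 0.016]
force: [-2.7, -0.3, 0.8]
grip_width: 0.5
grasp_force: 1.5
time: 40.95
tool_pos: [561.1, 338.4, 135.4]
eef_rot: [3.126, 0.307, -0.036]
force: [-18.8, -4.8, 2.3]
grip_width: 0.5
grasp_force: 9.0
```

```bash
python3 -m creep '[[[-0.03,0,0],0,1],[[-0.08,0,-0.02],0,1],[[-0.08,0,-0.09],0,1],[[0,0,-0.08],0,1],[[0,0,0],0,1],[[0,0,0],0,1],[[0,0,0],0,1]]'
python3 - <<'E'
from h import *
s=st();b=snap('wrist','w20.png');d=snap('side','sd3.png');a=snap('scene','sc3.png')
cv2.imwrite('pics/g.png',np.vstack([np.hstack([b[0:230,130:430],cv2.resize(d[200:384,110:350],(300,230))]),cv2.resize(a[100:370,0:460],(600,352))])[:,:,::-1])
E
```

```text
time: 41.65
tool_pos: [482.1, 322.1, 225.3]
eef_rot: [-3.124, -0.304, 0.014]
force: [0.4, 0.6, -0.2]
grip_width: 0.8
grasp_force: 0.0
t 41.65 pos [482.1 322.1 225.3] rot [-3.124 -0.304  0.014] F [ 0.4  0.6 -0.2] w 0.8 gf 0.0
```

View pics/g.png

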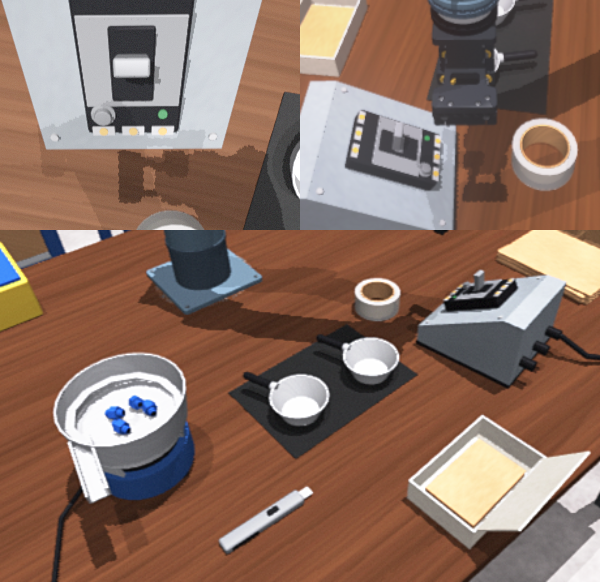

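```bash
python3 -c "
from rig import robot
print(robot.close_job())"
```

```text
the job is handed in; nothing more can be done
None
```

The job is handed in, but I don't know the verdict: all five couplings found are in the bowl and the toggle was lifted back up only after that. I picked the couplings out of the scoops one by one instead of tipping the scoops, because the moves can't tilt the tool. The scoops ended empty and upright on the mat, and the tape roll and knife were not touched.

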